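Close and pin the slide press

TASK

Swing the raised upper half of the slide press down onto its lower half, then take the locking pin by its red knob out of the wooden rest and push it down through the hole in the upper half into the hole below, until its flange sits on the upper half. The hinge is sprung, so press the pin down firmly until the two halves are squeezed fully shut, and finish like that: still holding the pin and pressing the press shut. Leave the dropper bottle undisturbed.

Things in the scene. Friction and masses are not known exactly. Their poses are not given: they have to be found in the camera images.
- hinge_line (a point): Middle of the hinge axis of the slide press, 31 mm above the desk. The press is fixed to the desk: a grey lower half 124 x 100 x 22 mm with a flat top, and an aluminium upper half hinged along its far edge. This frame has the heading of the press: x points from the front of the press to the hinge, y lies along the hinge, z up.
- jaw (a joint): Opening angle of the upper half (rad), 0 = lying down on the lower half, up to 1.4 = standing nearly upright. The upper half is a plate 12 mm thick and 80 mm wide, its middle plane passes through the hinge axis and it reaches 118 mm from that axis. At angle a (plus jaw_spring) the plate points from the hinge along -x cos(a) + z sin(a) of the hinge_line frame. Its stiff hinge (0.15 N m) stays where it is left; it is pushed shut with about 2 N on its back.
- jaw_spring (a joint): Spring play of the same hinge (rad), adds to jaw: 0.04 when nothing presses (the front of the closed upper half then stands about 4 mm too high), 0 when the halves are squeezed fully shut, where it stops hard. Squeezing takes about 6 N straight down at the pin hole; it springs back when let go.
- lid_hole (a point): Centre of the hole in the outer (top) face of the upper half, 98 mm from the hinge axis. The hole is 12.5 mm wide with a 3 mm wide bevel at its mouth, through the 12 mm plate; z of this frame points along the hole, out of the outer face. When fully shut this face is 37 mm above the desk.
- base_hole (a point): Centre of the mouth of the hole in the top of the lower half, 22 mm above the desk, 12.5 mm wide, right through the half, upright. It lies 98 mm from the hinge axis, straight below the hole of the upper half when that is down.
- pin_knob (a point): The locking pin, loose, 60 g, 70 mm long; this point is on its axis in the middle of the red knob. The pin has (from the top) a red knob with black rings 16 mm in diameter and 34 mm high, a steel flange 30 mm in diameter and 4 mm thick, and a steel shank 10 mm in diameter and 32 mm long with a tapered foot. This point is 17 mm above the flange's top, 21 mm above its underside and 53 mm above the pin's lower end; z points up along the pin.
- pin_tip (a point): The pin's lower end, on its axis. With the pin fully home in the shut press it is 17 mm below the mouth of the lower half's hole, 5 mm above the desk.
- pin_rest: Light wooden block 55 x 55 x 38 mm, fixed to the desk, origin at the centre of its underside; the pin stands upright in the 14 mm hole in its middle, flange resting on its top.
- bottle_centre (a point): Clear glass dropper bottle with a white teat and a pinkish label, 42 mm in diameter and 110 mm high, standing loose on the desk; this point is its centre. It must stay where it is.
Not all that is in view belongs to the job. What is meant by the part that bears hinge_line is not pink, and is the smaller of those in its own colour.

How it is judged:
On the way, in this order (a step that is already met when the one before it is completed fails the run):
1. the upper half is swung down onto the lower half (value of joint jaw below 0.05 rad), for 0.2 s.
2. the pin is through the upper half and in the hole of the lower half (value of joint jaw below 0.05 rad and horizontal distance between pin_tip and base_hole below 0.004 m and z of pin_tip in the frame of base_hole below -0.006 m), for 0.1 s.
At the end, for the whole second after the job is handed in: Through the last second the fingers are still on the pin (over 2 N), the pin is home (its lower end over 13.5 mm below the mouth of the lower hole and within 4 mm of its axis, pin within 0.12 rad of upright) and the press is squeezed shut (jaw under 0.03 rad, jaw_spring under 0.012 rad) (value of joint jaw below 0.03 rad and value of joint jaw_spring below 0.012 rad and horizontal distance between pin_tip and base_hole below 0.004 m and z of pin_tip in the frame of base_hole below -0.0135 m and angle between pin_tip's own z axis and vertical below 0.12 rad and contact force between the fingers and pin above 2 N); the arm keeps its last pose, push and grip.
It fails at once if the dropper bottle is pushed more than 30 mm or tipped (distance of bottle_centre from where it was at the start of the episode above 0.03 m or angle between bottle_centre's own z axis and vertical above 0.4 rad).
It also fails if it takes over 64 s, if anything falls off the work surface, if the arm or the gripper's body presses on something with over 40 N, if the wrist force passes 120 N, or if a joint passes its speed limit or range.

ROBOT

A 6-joint arm with a two-finger parallel gripper is mounted at the origin on a cart in front of the work surface, level with it; the furniture and walls round the work are solid. World frame = base frame: x ahead of the robot, y to its left, z up, the work surface at z = 0. Lengths are in m, angles in rad, forces in N, time in s.
With the tool pointing down it reaches from about 0.425 to 0.95 m from the base axis. Payload 3.5 kg.
Tool frame: the origin (TCP) lies midway between the tips of the shut fingers; the grasp point (between the pads) lies 19 mm behind it; x points along the fingers, z is the direction in which the jaws open and shut, and the axes are right-handed (so a half turn about x gives the same grasp; the last joint's range is limited). The gripper opens to 85 mm and grips with 20 to 120 N. Pads are 22 mm wide; open, the fingers measure 114 mm over their backs; the gripper's body (76 mm by 85 mm) begins 54 mm behind the grasp point. The pads swing forward as they close: fully open they stand 13 mm farther back than shut.
Start: joints at [1.019, 0.286, 1.577, -0, 1.279, -0.15], TCP at [0.264, 0.621, 0.231] pointing down, gripper open.
Joint ranges: [-2.77, 2.77], [-0.9, 2.22], [0.21, 2.48], [-1.53, 4.67], [0.24, 2.81], [-2.84, 2.84]. Speed limits (rad/s): [2.79, 2.79, 3.14, 3.14, 3.14, 3.14].

INTERFACE

Orientations are given as a unit quaternion [x, y, z, w].
In Python, from plant import readout, eyes, ctrl gives the robot as it stands.
- The arm moves only by the tool move_arm, never from a script. Its argument "commands" is a list of rows, each a list of 7 numbers: the turn, a rotation vector about the world's x, y, z in rad, then the shift along the world's x, y, z in mm, then the closure in counts, from 0 (fully open) to 255 (shut). A call has 1 to 12 rows; each row is the pose to reach, as a shift and turn from the pose measured when the call began; what a row does not reach only later rows make up. A row lasts 1/10 s, in which the tool goes at most 50 mm and 8.59 degrees, less where a joint would pass 70% of its speed; a pose out of reach is approached as far as the arm can. A call with a gripper value outside its range is refused whole. The fingers move at their own pace and stop on an object; "newtons" is the grip in N (left out, the last holds). Time passes only in rows, so rows that repeat a pose let the fingers close. It gives the time, the measured TCP pose, the force and the opening at its end, in the units of the state.
- readout.get_state(): the state, without advancing time (a new reading comes with each control period).
- eyes.read_camera(name): name is "side" or "top"; returns a dict with "color" (420x560x3 uint8, red, green, blue), "depth" (420x560 float32, m along the optical axis (not along the pixel's ray), 0 where there is no reading), "K" (3x3 intrinsics, pixels), "eye" and "attitude" of the camera in the world. Camera axes: x right, y down, z forward; pixel columns grow to the right and rows downward; lengths in m; the calibration is good to about 2 mm. A picture is of the moment at which its call begins.
- ctrl.sign_off(): hands the job in, once; it reports no verdict.
The state is a dict: "time": time; "qpos": joint angles; "dq": joint speeds; "joint_efforts": joint torques, N m; "eef_pos": TCP position; "tcp_rot": TCP orientation; "contact_force": force on the tool from outside, world axes, zero at the start; "wrist_torque": the same for the moment, N m; "opening": opening from 0.0 (shut) to 1.0 (fully open).
Only numpy, scipy, OpenCV 4.12 (cv2) and the standard library are available. Lean on these libraries where they do the work, as an engineer would, in place of code of your own. Each camera call takes 0.05 s, during which the arm holds its last target.

## Working session

There is one attempt and no reset: what is moved stays moved. The work goes in short steps, Python scripts to look and compute and a tool call to move; the robot and the scene stay as the last step left them, time stands still between calls to the robot, and variables do not carry over. Pictures are saved under pics/ and viewed, and the job is handed in when it is done.

Besides the shell and the picture viewer there is one more tool, called after ">>>" as a command line: name --pt "numbers of a row" for each row, then --argument value for the rest. move_arm: Moves the arm, as the interface text tells. Its arguments: {"type":"object","properties":{"commands":{"type":"array"},"newtons":{"type":"number"}},"required":["commands"]}

```bash
ls; mkdir -p pics; cat > h.py <<'E'
import numpy as np, cv2
from plant import readout, eyes, ctrl
from scipy.spatial.transform import Rotation as R
def grab(n,tag):
    c=eyes.read_camera(n); np.savez(f'{tag}.npz',**{k:np.asarray(v) for k,v in c.items()})
    cv2.imwrite(f'pics/{tag}.png',cv2.cvtColor(c['color'],cv2.COLOR_RGB2BGR)); return c
def att(a):
    a=np.asarray(a); return a if a.shape==(3,3) else R.from_quat(a).as_matrix()
def cloud(c):
    d=c['depth'];K=c['K'];v,u=np.indices(d.shape)
    p=np.stack([(u-K[0,2])/K[0,0]*d,(v-K[1,2])/K[1,1]*d,d],-1)
    p=p@att(c['attitude']).T+c['eye']; p[d==0]=np.nan; return p
def load(t): return dict(np.load(f'{t}.npz'))
E
python3 - <<'E'
from h import *
print(readout.get_state())
for n in('side','top'):
    c=grab(n,n+'0'); print(n,c['K'],c['eye'],c['attitude'])
E
```

```text
pics
{'time': 0.0, 'qpos': array([ 1.01898519e+00,  2.87168874e-01,  1.57822059e+00,  4.66209099e-05,
        1.27860034e+00, -1.50009196e-01]), 'dq': array([-0.00012627, -0.00088999,  0.00067316, -0.00289199, -0.00050099,
        0.00147058]), 'joint_efforts': array([-1.43888552e-03, -4.05975473e+01, -2.92627877e+01, -1.83767484e-04,
        5.76975028e-03,  5.02339034e-06]), 'eef_pos': array([0.26358795, 0.62067446, 0.22992145]), 'tcp_rot': array([-0.39050565,  0.59049735,  0.38982076,  0.58894651]), 'contact_force': array([0.42474237, 0.10893124, 0.20535203]), 'wrist_torque': array([ 0.00794457, -0.01522769,  0.00197254]), 'opening': 1.0029698793039128}
side [[415.36996105   0.         288.0978533 ]
 [  0.         415.36996105 202.61710497]
 [  0.           0.           1.        ]] [ 0.1032459  -0.76280292  0.75060902] [ 0.86244585 -0.23353173  0.11230796 -0.43478386]
top [[485.77557098   0.         285.27872072]
 [  0.         485.77557098 212.94560416]
 [  0.           0.           1.        ]] [0.37111848 0.02402107 1.10780588] [-0.69938016  0.70875828 -0.07445865  0.05463506]
```

View pics/side0.png

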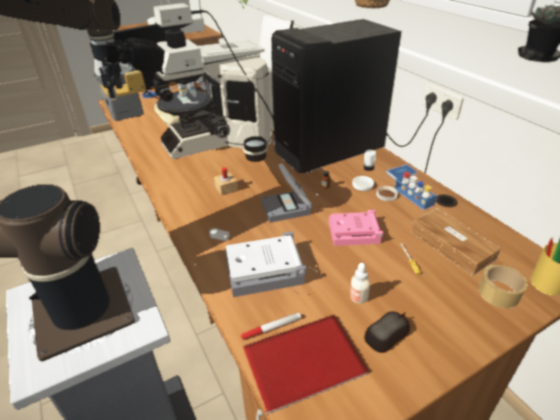

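View pics/top0.png

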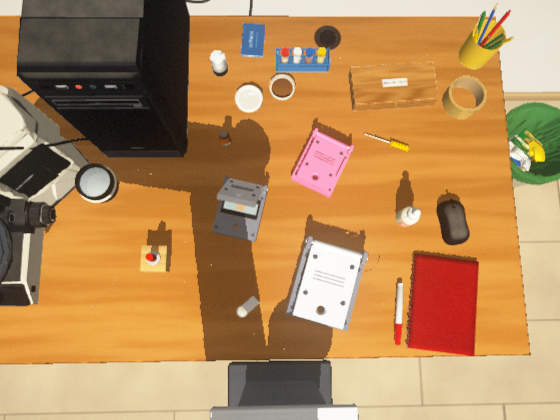

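```bash
python3 - <<'E'
from h import *
c=load('top0');P=cloud(c)
im=cv2.imread('pics/top0.png')
crop=im[160:290,120:290]; cv2.imwrite('pics/topcrop.png',cv2.resize(crop,None,fx=4.5,fy=4.5,interpolation=cv2.INTER_CUBIC))
s=cv2.imread('pics/side0.png')[150:230,200:340]; cv2.imwrite('pics/sidecrop.png',cv2.resize(s,None,fx=5,fy=5,interpolation=cv2.INTER_CUBIC))
for v,u in [(258,153),(250,145),(266,163),(230,235),(215,240),(190,235),(183,222),(185,265),(197,240),(202,264),(234,220),(237,257),(215,407),(300,200),(140,225)]:
    print(u,v,P[v,u].round(4))
S=cloud(load('side0'))
for v,u in [(172,225),(184,228),(203,285),(190,295),(212,285)]: print('s',u,v,S[v,u].round(4))
E
```

```text
153 258 [0.4686 0.2753 0.0709]
145 250 [0.4897 0.3017 0.0362]
163 266 [0.4539 0.2608 0.0391]
235 230 [0.5333 0.1055 0.0255]
240 215 [0.5675 0.0944 0.0253]
235 190 [0.6069 0.0998 0.1049]
222 183 [0.6482 0.1379 0.0017]
265 185 [0.6329 0.0372 0.0407]
240 197 [0.5861 0.0876 0.1302]
264 202 [0.5974 0.04   0.0229]
220 234 [0.5275 0.1411 0.006 ]
257 237 [0.5198 0.0569 0.004 ]
407 215 [ 0.5544 -0.2714  0.0754]
200 300 [0.3799 0.1842 0.0056]
225 140 [0.7405 0.1281 0.0383]
s 225 172 [0.4707 0.273  0.0661]
s 228 184 [0.4675 0.2499 0.0362]
s 285 203 [0.5763 0.0871 0.0261]
s 295 190 [0.588  0.0498 0.0906]
s 285 212 [0.5595 0.0578 0.0191]
```

View pics/topcrop.png

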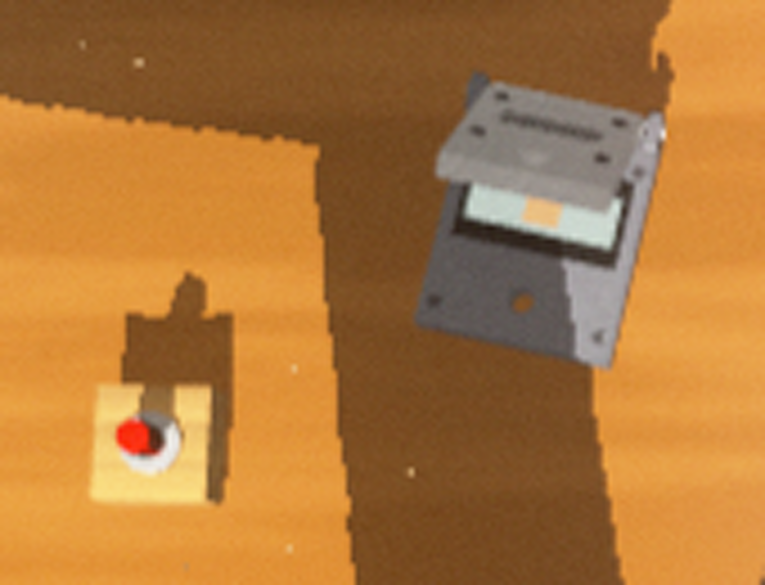

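View pics/sidecrop.png

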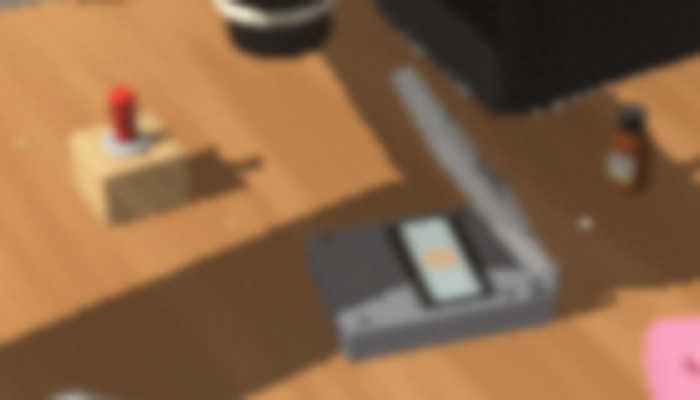

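```bash
cat >> h.py <<'E'
def ray(c,u,v,z):
    d=att(c['attitude'])@np.linalg.inv(c['K'])@np.array([u,v,1.]); t=(z-c['eye'][2])/d[2]; return c['eye']+t*d
E
python3 - <<'E'
from h import *
c=load('top0')
tc=lambda x,y:(120+(x+.5)/4.5-.5,160+(y+.5)/4.5-.5)
def r(x,y,z): return ray(c,*tc(x,y),z)
print('base hole',r(523,302,.022))
fl=r(417,323,.022);fr=r(608,366,.022)
print('front corners',fl,fr,np.linalg.norm(fl-fr),'mid',(fl+fr)/2)
d=fl-fr; print('y-axis heading deg',np.degrees(np.arctan2(d[1],d[0])))
print('rest',[r(*q,.038).round(4) for q in [(98,387),(213,385),(210,503),(92,500)]])
print('flange',r(149,443,.042),'knobtop',r(132,436,.076))
print('plate front',r(438,170,.13),r(612,203,.13))
for n in('top0','side0'):
    c=load(n);P=cloud(c).reshape(-1,3);im=c['color'].reshape(-1,3).astype(int)
    near=np.abs(P[:,:2]-[.47,.275]).max(1)<.05
    red=near&(im[:,0]>im[:,1]+90)&(im[:,1]<90)&(P[:,2]>.044)
    print(n,'red',red.sum(),np.nanmedian(P[red],0),np.nanmin(P[red],0),np.nanmax(P[red],0))
    top=near&(abs(P[:,2]-.038)<.005); q=P[top]; print('resttop z',np.median(q[:,2]),cv2.minAreaRect(q[:,:2].astype(np.float32)))
    b=(np.abs(P[:,:2]-[.57,.09]).max(1)<.1)&(P[:,2]>.05)
    q=P[b]; print('plate',b.sum(),q.min(0),q.max(0))
    m=q.mean(0);U,S,V=np.linalg.svd(q-m,full_matrices=False); print(V[2],m,S)
    b=(np.abs(P[:,:2]-[.57,.09]).max(1)<.1)&(abs(P[:,2]-.022)<.007); q=P[b]; print('base',np.median(q[:,2]),cv2.minAreaRect(q[:,:2].astype(np.float32)))
E
```

```text
base hole [0.54132349 0.10392548 0.022     ]
front corners [0.53131801 0.15674357 0.022     ] [0.50851044 0.06151364 0.022     ] 0.0979230559873589 mid [0.51991423 0.10912861 0.022     ]
y-axis heading deg 76.53135422015902
rest [array([0.4993, 0.3095, 0.038 ]), array([0.4995, 0.2537, 0.038 ]), array([0.4422, 0.2536, 0.038 ]), array([0.4444, 0.3103, 0.038 ])]
flange [0.47122155 0.28288138 0.042     ] knobtop [0.47141685 0.28264846 0.076     ]
plate front [0.58574725 0.13481063 0.13      ] [0.56957375 0.0556399  0.13      ]
top0 red 45 [0.47017819 0.28132701 0.07757058] [0.46442065 0.27529777 0.04944203] [0.47653222 0.28888039 0.0825746 ]
resttop z 0.039944062922853796 ((0.4728630781173706, 0.28221064805984497), (0.05658753588795662, 0.05506390333175659), 88.93745422363281)
plate 804 [0.56691555 0.04375342 0.05004592] [0.64218252 0.13464444 0.13962711]
[ 0.80488673 -0.20071286  0.55845475] [0.60067361 0.08973444 0.10577065] [0.93233148 0.66913382 0.08251914]
base 0.024465377515273667 ((0.5778182148933411, 0.09609583020210266), (0.100428506731987, 0.11611930280923843), 76.5735092163086)
side0 red 21 [0.46728447 0.27703298 0.07111115] [0.46416255 0.27137485 0.05043986] [0.4764636  0.28357351 0.07767486]
resttop z 0.03812529091906125 ((0.47160813212394714, 0.27992144227027893), (0.062436990439891815, 0.055770765990018845), 88.06914520263672)
plate 264 [0.56470405 0.04079433 0.05014341] [0.64027159 0.13353662 0.13654402]
[ 0.8000113  -0.25083661  0.54503478] [0.59358568 0.07209151 0.1031208 ] [0.55562069 0.38263683 0.06013501]
base 0.02268796551750757 ((0.5813091993331909, 0.09277858585119247), (0.10429061949253082, 0.12533529102802277), 76.92102813720703)
```

```bash
python3 - <<'E'
from h import *
s=readout.get_state();M=R.from_quat(s['tcp_rot']).as_matrix();print(M.round(3))
th=np.radians(-13.3);x=np.array([np.cos(th),np.sin(th),0]);z=np.array([0,0,1.]);H=np.array([.5413,.1039,.031])+.098*x;print('H',H)
for r in(.08,):
  for a in (.98,.8,.6,.4,.2,.04,0):
    n=x*np.sin(a)+z*np.cos(a); p=H+r*(-x*np.cos(a)+z*np.sin(a))+.006*n
    print(a,p.round(4),((p-s['eef_pos'])*1000).round(1),'off25',((p+.025*n-s['eef_pos'])*1000).round(1))
E
```

```text
[[-0.001 -0.92   0.391]
 [-0.002  0.391  0.92 ]
 [-1.     0.    -0.002]]
H [0.63667153 0.08135513 0.031     ]
0.98 [0.5982 0.0905 0.1008] [ 334.6 -530.3 -129.3] off25 [ 354.8 -535.1 -115.3]
0.8 [0.5866 0.0932 0.0926] [ 323.  -527.6 -137.5] off25 [ 340.5 -531.7 -120.1]
0.6 [0.5757 0.0958 0.0811] [ 312.1 -525.  -148.9] off25 [ 325.9 -528.2 -128.3]
0.4 [0.5672 0.0978 0.0677] [ 303.6 -523.  -162.4] off25 [ 313.1 -525.2 -139.3]
0.2 [0.5615 0.0991 0.0528] [ 297.9 -521.6 -177.3] off25 [ 302.8 -522.8 -152.8]
0.04 [0.5591 0.0997 0.0402] [ 295.5 -521.1 -189.8] off25 [ 296.5 -521.3 -164.9]
0 [0.5588 0.0998 0.037 ] [ 295.2 -521.  -193. ] off25 [ 295.2 -521.  -168. ]
```

```bash
python3 - <<'E'
from h import *
for n in('top0','side0'):
    P=cloud(load(n)).reshape(-1,3)
    print(n)
    for x0 in np.arange(.2,.8,.05):
        print(round(x0,2),[ (lambda q: f"{np.max(q[:,2]):.2f}" if len(q) else '  - ')(P[(P[:,0]>=x0)&(P[:,0]<x0+.05)&(P[:,1]>=y)&(P[:,1]<y+.05)]) for y in np.arange(-.1,.7,.05)])
E
```

```text
top0
0.2 ['  - ', '  - ', '-0.00', '  - ', '  - ', '  - ', '  - ', '  - ', '  - ', '  - ', '  - ', '  - ', '  - ', '  - ', '  - ', '  - ']
0.25 ['0.01', '0.01', '0.01', '0.01', '0.01', '0.01', '0.01', '0.01', '0.01', '0.01', '0.01', '0.01', '0.01', '0.01', '0.01', '  - ']
0.3 ['0.06', '0.06', '0.01', '0.02', '0.02', '0.01', '0.01', '0.01', '0.01', '0.01', '0.01', '0.01', '0.01', '0.01', '0.01', '  - ']
0.35 ['0.06', '0.06', '0.01', '0.02', '0.02', '0.01', '0.01', '0.01', '0.01', '0.01', '0.01', '0.01', '0.05', '0.06', '0.04', '  - ']
0.4 ['0.06', '0.06', '0.01', '0.01', '0.01', '0.01', '0.01', '0.05', '0.04', '0.01', '0.01', '0.01', '0.19', '0.08', '  - ', '  - ']
0.45 ['0.06', '0.04', '0.01', '0.01', '0.01', '0.01', '0.01', '0.08', '0.04', '0.01', '0.01', '0.01', '0.19', '0.08', '  - ', '  - ']
0.5 ['0.06', '0.01', '0.01', '0.03', '0.03', '0.03', '0.01', '0.04', '0.04', '0.01', '0.01', '0.11', '0.19', '0.14', '  - ', '  - ']
0.55 ['0.01', '0.01', '0.09', '0.14', '0.14', '0.03', '0.01', '0.01', '0.01', '0.01', '0.04', '0.28', '0.24', '0.17', '  - ', '  - ']
0.6 ['0.04', '0.04', '0.09
[... 1683 characters left out ...]
, '0.34', '0.46', '0.46', '0.34']
0.6 ['0.04', '0.04', '0.09', '0.11', '0.12', '0.00', '0.00', '0.00', '0.01', '0.06', '0.28', '0.34', '0.40', '0.44', '0.34', '0.33']
0.65 ['0.04', '0.04', '0.00', '0.00', '0.04', '0.00', '0.00', '0.00', '0.00', '0.06', '0.30', '0.30', '0.33', '0.34', '0.34', '0.33']
0.7 ['0.04', '0.00', '0.01', '0.00', '0.06', '0.00', '0.42', '0.42', '0.42', '0.42', '0.42', '0.30', '0.33', '0.33', '0.33', '0.33']
0.75 ['0.04', '0.00', '0.00', '0.00', '0.06', '0.00', '0.42', '0.42', '0.42', '0.42', '0.42', '0.26', '0.33', '0.33', '0.33', '0.33']
0.8 ['0.00', '0.00', '0.02', '0.02', '0.02', '0.00', '0.42', '0.42', '0.42', '0.42', '0.41', '  - ', '  - ', '  - ', '  - ', '  - ']
```

>>> move_arm --pt "0 0 0.03 0 -45 0 255" --pt "0 0 0.06 5 -90 0 255" --pt "0 0 0.09 5 -135 0 255" --pt "0 0 0.12 10 -180 0 255" --pt "0 0 0.15 15 -225 0 255" --pt "0 0 0.17 20 -270 0 255" --pt "0 0 0.17 50 -305 0 255" --pt "0 0 0.17 85 -335 0 255" --pt "0 0 0.17 120 -365 0 255" --pt "0 0 0.17 155 -395 0 255" --pt "0 0 0.17 190 -420 0 255" --pt "0 0 0.17 190 -420 0 255" --newtons 40

```text
time: 1.3
eef_pos: [0.4566, 0.1977, 0.2298]
tcp_rot: [-0.438, 0.556, 0.436, 0.555]
contact_force: [0.3, 0.2, -0.2]
opening: -0.001
```

>>> move_arm --pt "0 0 0 40 -28 0 255" --pt "0 0 0 80 -56 0 255" --pt "0 0 0 120 -84 0 255" --pt "0 0 0 160 -111 0 255" --pt "0 0 0 160 -111 -30 255" --pt "0 0 0 160 -111 -70 255" --pt "0 0 0 160 -111 -110 255" --pt "0 0 0 160 -111 -118 255" --pt "0 0 0 160 -111 -118 255"

```text
time: 2.2
eef_pos: [0.6149, 0.0872, 0.1098]
tcp_rot: [-0.437, 0.558, 0.438, 0.554]
contact_force: [-0.1, -1.1, 0.2]
opening: 0.002
```

```bash
python3 - <<'E'
from h import *
s=readout.get_state();print(s['eef_pos'],R.from_quat(s['tcp_rot']).as_matrix().round(3),s['contact_force'])
a=grab('top','top1');b=grab('side','side1')
q=cv2.imread('pics/top1.png')[140:290,170:320];w=cv2.imread('pics/side1.png')[80:230,220:370]
cv2.imwrite('pics/c1.png',cv2.resize(np.hstack([q,w]),None,fx=2.66,fy=2.66,interpolation=cv2.INTER_CUBIC))
E
```

```text
[0.61490329 0.08723044 0.1098222 ] [[-0.005 -0.972  0.234]
 [-0.003  0.235  0.972]
 [-1.     0.004 -0.004]] [-0.06871068 -1.06001783  0.21955225]
```

View pics/c1.png

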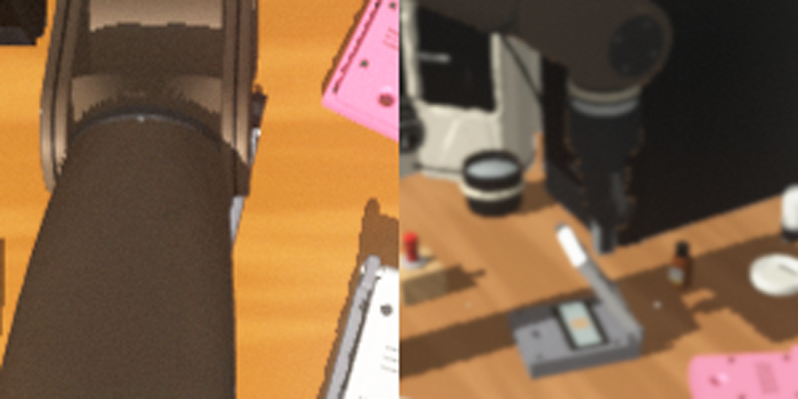

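>>> move_arm --pt "0 0 0 -9 2 -5 255" --pt "0 0 0 -15 3 -9 255" --pt "0 0 0 -21 5 -14 255" --pt "0 0 0 -27 6 -20 255" --pt "0 0 0 -32 8 -26 255" --pt "0 0 0 -37 9 -33 255" --pt "0 0 0 -41 10 -40 255" --pt "0 0 0 -45 11 -48 255" --pt "0 0 0 -47 11 -56 255" --pt "0 0 0 -49 12 -63 255" --pt "0 0 0 -50 12 -69 255" --pt "0 0 0 -50 12 -69 255"

```text
time: 3.5
eef_pos: [0.567, 0.0991, 0.0436]
tcp_rot: [-0.438, 0.556, 0.436, 0.555]
contact_force: [-0.1, 0.5, -0.7]
opening: -0.001
```

```bash
python3 - <<'E'
from h import *
b=grab('side','side2')
w=cv2.imread('pics/side2.png')[100:230,220:370]
cv2.imwrite('pics/c2.png',cv2.resize(w,None,fx=4,fy=4,interpolation=cv2.INTER_CUBIC))
E
```

```text
(no output)
```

View pics/c2.png

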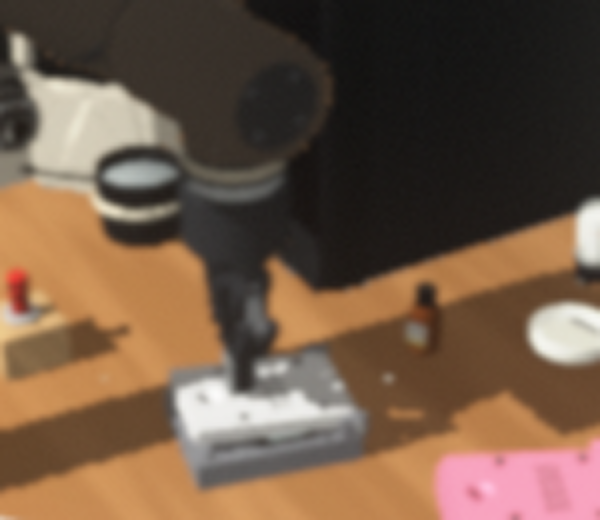

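>>> move_arm --pt "0 0 0 0 0 -3 255" --pt "0 0 0 0 0 -6 255" --pt "0 0 0 0 0 -8 255" --pt "0 0 0 0 0 -8 255"

```text
time: 3.95
eef_pos: [0.5678, 0.0992, 0.0372]
tcp_rot: [-0.439, 0.556, 0.436, 0.555]
contact_force: [-2.2, 0.2, 6.4]
opening: 0.003
```

>>> move_arm --pt "0 0 0 0 0 -2 255" --pt "0 0 0 0 0 -3 255" --pt "0 0 0 0 0 -3 255" --pt "0 0 0 0 0 -3 255"

```text
time: 4.35
eef_pos: [0.5678, 0.0994, 0.0358]
tcp_rot: [-0.438, 0.556, 0.437, 0.555]
contact_force: [-4.9, -0.1, 10.0]
opening: 0.0
```

>>> move_arm --pt "0 0 0 0 0 40 255" --pt "0 0 0 0 0 85 255" --pt "0 0 0 -15 35 100 100" --pt "0 0 0 -35 75 100 100" --pt "0 0 0 -60 115 100 100" --pt "0 0 0 -80 155 100 100" --pt "0 0 0 -96 183 100 100" --pt "0 0 0 -96 183 100 100" --pt "0 0 0 -96 183 100 100"

```text
time: 5.25
eef_pos: [0.4715, 0.2827, 0.1356]
tcp_rot: [-0.439, 0.556, 0.437, 0.555]
contact_force: [0.6, -0.5, -0.3]
opening: 0.608
```

```bash
python3 - <<'E'
from h import *
s=readout.get_state();print(s['eef_pos'],s['contact_force'],s['opening'])
a=grab('top','top3');b=grab('side','side3')
q=cv2.imread('pics/top3.png')[140:290,130:280];w=cv2.imread('pics/side3.png')[80:230,180:330]
cv2.imwrite('pics/c3.png',cv2.resize(np.hstack([q,w]),None,fx=2.66,fy=2.66,interpolation=cv2.INTER_CUBIC))
E
```

```text
[0.47148421 0.28274899 0.13564728] [ 0.55237522 -0.49734463 -0.25185771] 0.6082714141135134
```

View pics/c3.png

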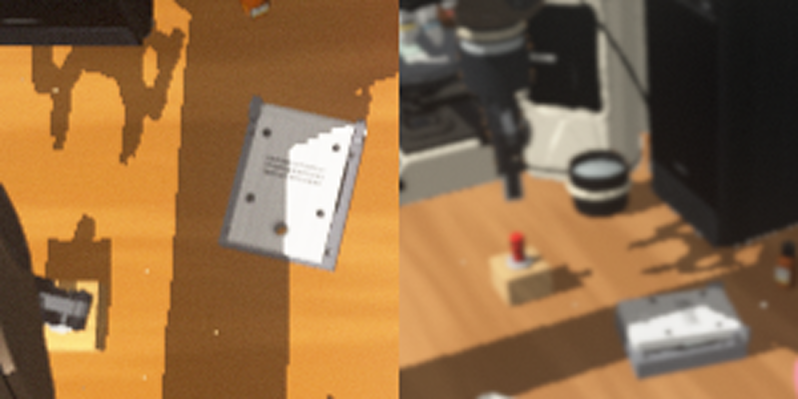

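```bash
python3 - <<'E'
from h import *
c=load('top3');im=c['color'];
x0,y0=225,215
crop=cv2.cvtColor(im[y0:y0+25,x0:x0+25],cv2.COLOR_RGB2GRAY).astype(float)
m=crop<np.median(crop)*0.75
yy,xx=np.nonzero(m[5:18,5:18]);print(m.astype(int)[4:19,2:22])
w=(np.median(crop)-crop[5:18,5:18]).clip(15)-15
v,u=np.indices(w.shape)
uu=x0+5+(u*w).sum()/w.sum();vv=y0+5+(v*w).sum()/w.sum()
print(uu,vv,ray(c,uu,vv,.041),ray(c,uu,vv,.037))
E
```

```text
[[0 0 0 0 0 0 0 0 0 0 0 0 0 0 0 0 0 0 0 0]
 [0 0 0 0 0 0 0 0 0 0 0 0 0 0 0 0 0 0 0 0]
 [0 0 0 0 0 0 0 0 0 0 0 0 0 0 0 0 0 0 0 0]
 [0 0 0 0 0 0 0 0 0 0 0 0 0 0 0 0 0 0 0 0]
 [0 0 0 0 0 0 0 0 1 0 0 0 0 0 0 0 0 0 0 0]
 [0 0 0 0 0 0 1 1 1 1 0 0 0 0 0 0 0 0 0 0]
 [0 0 0 0 0 0 1 1 1 1 0 0 0 0 0 0 0 0 0 0]
 [0 0 0 0 0 0 1 1 1 1 0 0 0 0 0 0 0 0 0 0]
 [0 0 0 0 0 0 1 1 1 1 0 0 0 0 0 0 0 0 0 0]
 [0 0 0 0 0 0 0 0 0 0 0 0 0 0 0 0 0 0 0 0]
 [0 0 0 0 0 0 0 0 0 0 0 0 0 0 0 0 0 0 0 0]
 [0 0 0 0 0 0 0 0 0 0 0 0 0 0 0 0 0 0 0 0]
 [0 0 0 0 0 0 0 0 0 0 0 0 0 0 0 0 0 0 0 0]
 [0 0 0 0 0 0 0 0 0 0 0 0 0 0 0 0 0 0 0 0]
 [1 1 0 0 0 0 0 0 0 0 0 0 0 0 0 0 0 0 0 0]]
234.5056074766355 225.25794392523363 [0.5416645  0.10547321 0.041     ] [0.54230396 0.10577861 0.037     ]
```

>>> move_arm --pt "0 0 0 0 0 -30 100" --pt "0 0 0 0 0 -60 100" --pt "0 0 0 0 0 -80 100" --pt "0 0 0 0 0 -89 100" --pt "0 0 0 0 0 -89 100"

```text
time: 5.85
eef_pos: [0.472, 0.2804, 0.0454]
tcp_rot: [-0.438, 0.557, 0.436, 0.555]
contact_force: [-0.0, -0.9, 0.1]
opening: 0.609
```

>>> move_arm --pt "0 0 0 0 1 0 150" --pt "0 0 0 0 1 0 200" --pt "0 0 0 0 1 0 255" --pt "0 0 0 0 1 0 255" --pt "0 0 0 0 1 0 255" --pt "0 0 0 0 1 0 255" --newtons 70

```text
time: 6.45
eef_pos: [0.4732, 0.2818, 0.047]
tcp_rot: [-0.438, 0.556, 0.436, 0.556]
contact_force: [-0.2, -1.4, 5.8]
opening: 0.165
```

```bash
python3 - <<'E'
from h import *
s=readout.get_state();print(s['eef_pos'],s['contact_force'],s['opening'],s['wrist_torque'])
E
```

```text
[0.47320489 0.28180268 0.04695039] [-0.23457364 -1.44293284  5.76812738] 0.1652718384180825 [-0.14272741 -0.03336894  0.02798004]
```

>>> move_arm --pt "0 0 0 0 0 10 255" --pt "0 0 0 0 0 25 255" --pt "0 0 0 0 0 50 255" --pt "0 0 0 0 0 75 255" --pt "0 0 0 0 0 90 255" --pt "0 0 0 0 0 90 255"

```text
time: 7.05
eef_pos: [0.4749, 0.2826, 0.1404]
tcp_rot: [-0.439, 0.554, 0.435, 0.558]
contact_force: [0.1, 0.3, -0.3]
opening: 0.165
```

```bash
python3 - <<'E'
from h import *
s=readout.get_state();print(s['eef_pos'],s['contact_force'],s['opening'],s['wrist_torque'])
a=grab('top','top4');b=grab('side','side4')
q=cv2.imread('pics/top4.png')[200:290,100:190];w=cv2.imread('pics/side4.png')[110:200,180:270]
cv2.imwrite('pics/c4.png',cv2.resize(np.hstack([q,w]),None,fx=4.4,fy=4.4,interpolation=cv2.INTER_CUBIC))
E
```

```text
[0.47492054 0.28257318 0.14036825] [ 0.14069749  0.30136777 -0.34462842] 0.16479503456540362 [-0.02546933 -0.0244177  -0.01840543]
```

View pics/c4.png

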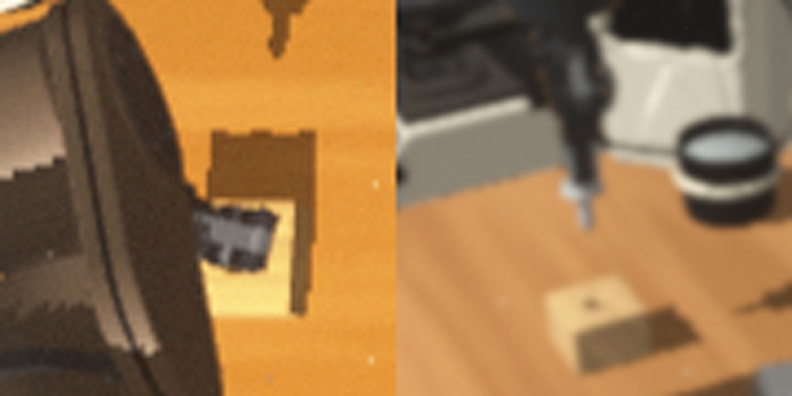

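```bash
python3 - <<'E'
from h import *
c=load('side4');P=cloud(c)
f=lambda x,y:(180+(x-396+.5)/4.4-.5,110+(y+.5)/4.4-.5)
print('tip',ray(c,*f(588,229),.0994),'flange',ray(c,*f(580,190),.1334))
w=c['color'][140:175,210:240]; cv2.imwrite('pics/c5.png',cv2.resize(cv2.cvtColor(w,cv2.COLOR_RGB2BGR),None,fx=18,fy=18,interpolation=cv2.INTER_NEAREST))
for v in range(148,166): print(v,[f"{P[v,u][0]:.3f},{P[v,u][1]:.3f},{P[v,u][2]:.3f}" for u in range(219,229,2)])
E
```

```text
tip [0.471332   0.27965855 0.0994    ] flange [0.46748248 0.27546626 0.1334    ]
148 ['0.460,0.270,0.154', '0.463,0.263,0.157', '0.468,0.259,0.157', '0.474,0.259,0.155', '0.576,0.517,0.003']
149 ['0.460,0.271,0.151', '0.463,0.261,0.154', '0.469,0.263,0.152', '0.474,0.259,0.152', '0.574,0.513,0.001']
150 ['0.460,0.272,0.147', '0.462,0.262,0.151', '0.469,0.263,0.148', '0.473,0.258,0.149', '0.572,0.510,-0.001']
151 ['0.465,0.287,0.135', '0.463,0.263,0.147', '0.470,0.266,0.144', '0.477,0.268,0.140', '0.486,0.277,0.133']
152 ['0.462,0.281,0.135', '0.464,0.269,0.140', '0.469,0.265,0.141', '0.479,0.275,0.133', '0.485,0.274,0.132']
153 ['0.461,0.279,0.133', '0.466,0.274,0.134', '0.470,0.269,0.135', '0.476,0.270,0.133', '0.483,0.271,0.130']
154 ['0.459,0.273,0.133', '0.464,0.271,0.133', '0.468,0.264,0.135', '0.476,0.268,0.130', '0.561,0.483,-0.001']
155 ['0.534,0.493,-0.002', '0.537,0.481,0.003', '0.472,0.276,0.124', '0.551,0.478,0.000', '0.556,0.470,0.003']
156 ['0.527,0.475,0.005', '0.537,0.482,-0.002', '0.471,0.274,0.122', '0.548,0.470,0.001', '0.552,0.462,0.004']
157 ['0.527,0.476,-0.000'
[... 273 characters left out ...]
,0.451,0.001', '0.545,0.446,0.002']
160 ['0.519,0.458,-0.000', '0.526,0.455,-0.001', '0.470,0.275,0.108', '0.538,0.448,-0.001', '0.545,0.446,-0.002']
161 ['nan,nan,nan', '0.523,0.449,-0.001', '0.469,0.275,0.105', '0.535,0.440,0.000', '0.539,0.433,0.002']
162 ['0.513,0.441,0.002', '0.520,0.440,0.000', '0.470,0.279,0.099', '0.530,0.429,0.003', '0.539,0.433,-0.002']
163 ['0.510,0.433,0.003', '0.516,0.430,0.003', '0.522,0.427,0.002', '0.528,0.425,0.002', '0.536,0.425,-0.001']
164 ['0.509,0.433,-0.001', '0.515,0.428,0.000', '0.522,0.429,-0.003', '0.526,0.419,0.001', '0.531,0.414,0.002']
165 ['0.505,0.422,0.002', '0.511,0.420,0.001', '0.517,0.415,0.002', '0.524,0.415,-0.000', '0.530,0.413,-0.001']
```

View pics/c5.png

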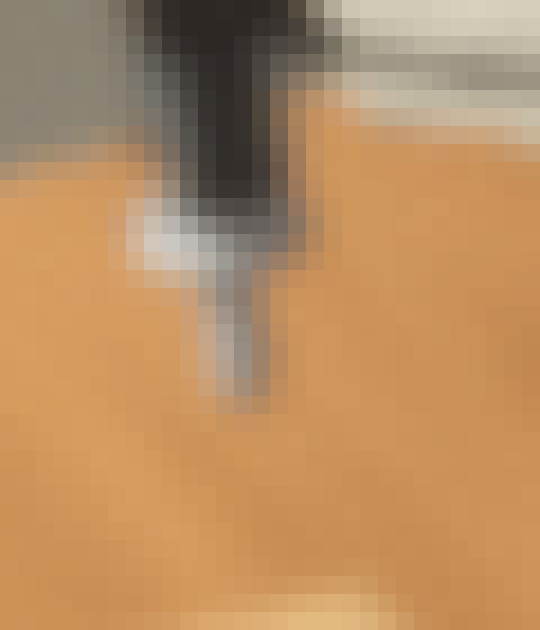

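>>> move_arm --pt "0 0 0 15 -40 0 255" --pt "0 0 0 31 -80 0 255" --pt "0 0 0 46 -120 0 255" --pt "0 0 0 62 -160 0 255" --pt "0 0 0 69 -178 0 255" --pt "0 0 0 69 -178 0 255" --pt "0 0 0 69 -178 -20 255" --pt "0 0 0 69 -178 -45 255" --pt "0 0 0 69 -178 -45 255"

```text
time: 8.05
eef_pos: [0.5375, 0.1046, 0.0868]
tcp_rot: [-0.436, 0.559, 0.438, 0.552]
contact_force: [-0.5, 0.6, -1.0]
opening: 0.161
```

```bash
python3 - <<'E'
from h import *
s=readout.get_state();print(s['eef_pos'],s['contact_force'],s['opening'],s['wrist_torque'])
print(R.from_quat(s['tcp_rot']).as_matrix().round(3))
b=grab('side','side5');a=grab('top','top5')
w=cv2.imread('pics/side5.png')[160:230,240:330]
q=cv2.imread('pics/top5.png')[180:250,200:290]
cv2.imwrite('pics/c6.png',cv2.resize(np.hstack([w,q]),None,fx=4.4,fy=4.4,interpolation=cv2.INTER_CUBIC))
P=cloud(b)
q=P.reshape(-1,3);k=(np.abs(q[:,:2]-[.54,.105]).max(1)<.02)&(q[:,2]>.05)&(q[:,2]<.078)
print(k.sum(),np.median(q[k],0))
E
```

```text
[0.53754835 0.10457595 0.08676312] [-0.49987297  0.62884498 -1.02571207] 0.1610235198709484 [-0.00058892  0.01307626  0.01827353]
[[-0.01  -0.972  0.236]
 [-0.003  0.236  0.972]
 [-1.     0.009 -0.005]]
20 [0.53393825 0.10093997 0.06220054]
```

View pics/c6.png

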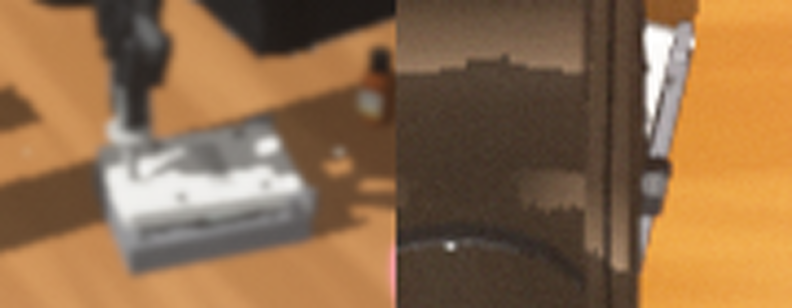

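```bash
python3 - <<'E'
from h import *
s=readout.get_state();print(s['eef_pos'],s['contact_force'],s['qpos'],s['dq'].round(3))
E
```

```text
[0.54061058 0.10453983 0.09063555] [0.04258598 0.88159102 0.20398919] [ 0.00821016  0.17780273  1.98460659 -0.00387     0.98164221 -1.32256807] [-0.005 -0.027 -0.037 -0.001 -0.004 -0.001]
```

>>> move_arm --pt "0 0 0 6 0 0 255" --pt "0 0 0 6 0 0 255" --pt "0 0 0 6 0 0 255"

```text
time: 8.45
eef_pos: [0.5475, 0.1048, 0.0917]
tcp_rot: [-0.438, 0.557, 0.436, 0.555]
contact_force: [-0.4, -0.9, -0.1]
opening: 0.166
```

```bash
python3 - <<'E'
from h import *
s=readout.get_state();print(s['eef_pos'],s['contact_force'],s['qpos'],s['dq'].round(3))
print(R.from_quat(s['tcp_rot']).as_matrix().round(3))
b=grab('side','side6')
w=cv2.imread('pics/side6.png')[160:230,240:330]
cv2.imwrite('pics/c7.png',cv2.resize(w,None,fx=8,fy=8,interpolation=cv2.INTER_CUBIC))
P=cloud(b)
q=P.reshape(-1,3);k=(np.abs(q[:,:2]-[.54,.105]).max(1)<.025)&(q[:,2]>.048)&(q[:,2]<.072)
print(k.sum(),np.median(q[k],0));print(q[k].round(3))
E
```

```text
[0.54745746 0.10477648 0.09172807] [-0.35762364 -0.94789541 -0.10674948] [ 0.00851606  0.18916667  1.96891096 -0.00380265  0.9840612  -1.32262938] [-0.002 -0.003  0.012 -0.001  0.001 -0.   ]
[[-0.001 -0.972  0.235]
 [-0.003  0.235  0.972]
 [-1.    -0.    -0.003]]
17 [0.54404921 0.10039404 0.06346933]
[[0.542 0.107 0.069]
 [0.543 0.102 0.072]
 [0.545 0.101 0.072]
 [0.542 0.1   0.07 ]
 [0.544 0.099 0.07 ]
 [0.548 0.099 0.068]
 [0.543 0.102 0.065]
 [0.545 0.1   0.065]
 [0.549 0.101 0.063]
 [0.543 0.102 0.062]
 [0.544 0.099 0.063]
 [0.548 0.1   0.061]
 [0.543 0.103 0.057]
 [0.544 0.098 0.06 ]
 [0.546 0.097 0.059]
 [0.544 0.105 0.052]
 [0.545 0.1   0.055]]
```

View pics/c7.png

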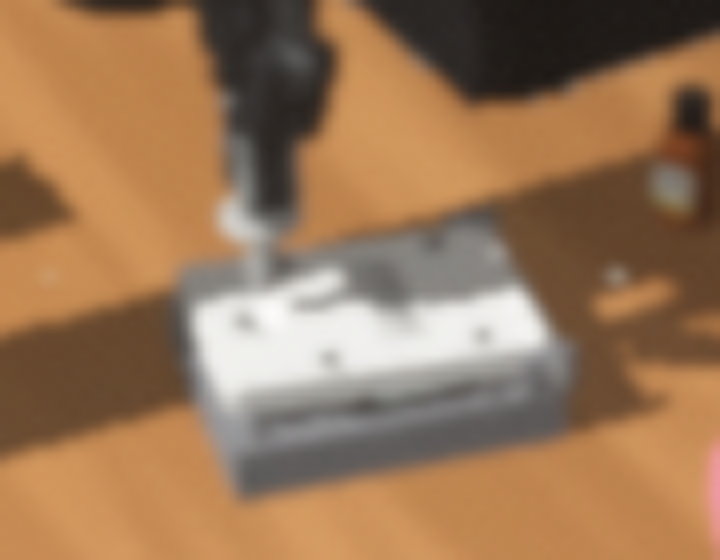

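```bash
python3 - <<'E'
from h import *
c=load('side3');P=cloud(c)
im=cv2.cvtColor(c['color'],cv2.COLOR_RGB2BGR)[180:230,250:330]
cv2.imwrite('pics/c8.png',cv2.resize(im,None,fx=10,fy=10,interpolation=cv2.INTER_CUBIC))
K=c['K'];A=att(c['attitude'])
for p in ([.5417,.1045,.041],[.5417,.1045,.022+.0]):
    x=K@(A.T@(np.array(p)-c['eye']));print(x[:2]/x[2], ((x[:2]/x[2])-[250,180])*10)
E
```

```text
[271.56437096 199.43945934] [215.64370959 194.39459338]
[271.77963042 204.68686635] [217.79630416 246.86866355]
```

View pics/c8.png

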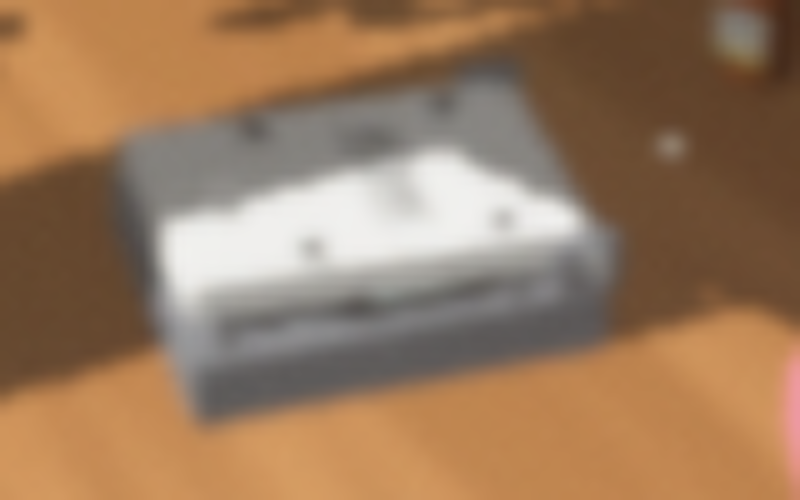

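```bash
python3 - <<'E'
from h import *
c=load('side6')
print('spot',ray(c,270.2,199.6,.040))
for u,v,z in [(272.4,194.5,.0507),(272.4,191.5,.06),(272.4,187.5,.076)]: print(ray(c,u,v,z))
im=cv2.cvtColor(c['color'],cv2.COLOR_RGB2BGR)[175:215,255:295]
cv2.imwrite('pics/c9.png',cv2.resize(im,None,fx=15,fy=15,interpolation=cv2.INTER_NEAREST))
E
```

```text
spot [0.53854602 0.10705109 0.04      ]
[0.54927241 0.11281165 0.0507    ]
[0.55043032 0.11433674 0.06      ]
[0.54951708 0.11156371 0.076     ]
```

View pics/c9.png

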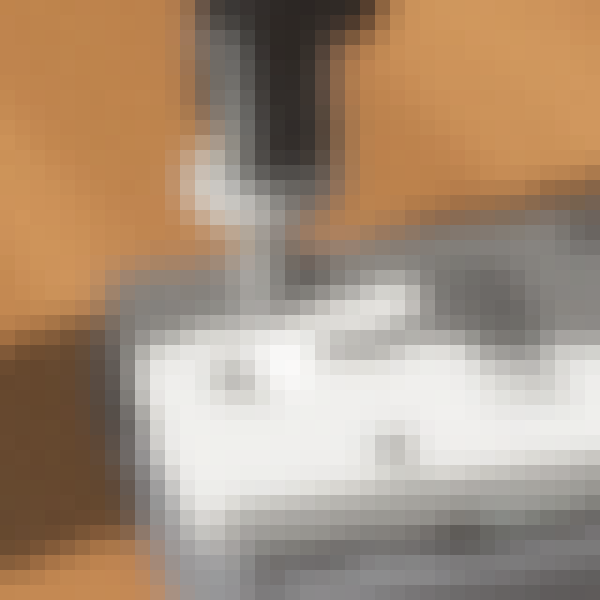

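>>> move_arm --pt "0 0 0 -4 1 0 255" --pt "0 0 0 -4 1 0 255" --pt "0 0 0 -4 1 0 255" --pt "0 0 0 -4 1 0 255"

```text
time: 8.9
eef_pos: [0.5432, 0.1057, 0.0916]
tcp_rot: [-0.438, 0.557, 0.436, 0.555]
contact_force: [0.6, 0.1, -0.5]
opening: 0.167
```

```bash
python3 - <<'E'
from h import *
c=grab('side','side7')
s=readout.get_state();print(s['eef_pos'],s['contact_force'])
im=cv2.cvtColor(c['color'],cv2.COLOR_RGB2BGR)[175:215,255:295]
cv2.imwrite('pics/c10.png',cv2.resize(im,None,fx=15,fy=15,interpolation=cv2.INTER_NEAREST))
E
```

```text
[0.54321616 0.10565067 0.09155687] [-0.24608941 -0.00448388  0.30391064]
```

View pics/c10.png

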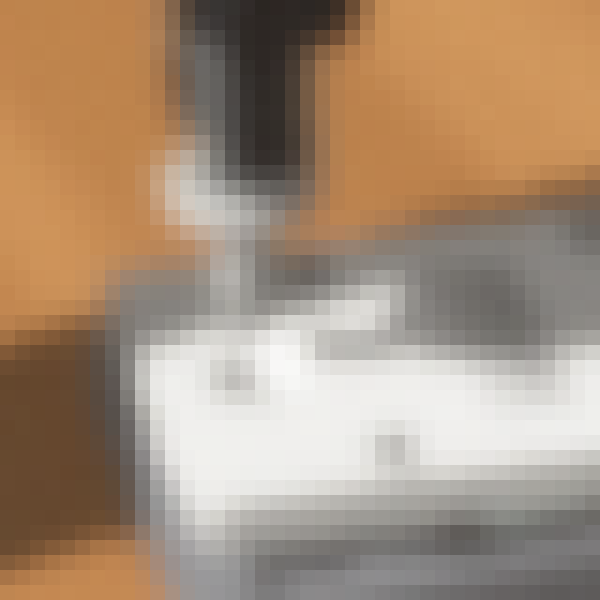

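>>> move_arm --pt "0 0 0 0 0 -6 255" --pt "0 0 0 0 0 -12 255" --pt "0 0 0 0 0 -16 255" --pt "0 0 0 0 0 -18 255" --pt "0 0 0 0 0 -18 255"

```text
time: 9.45
eef_pos: [0.5431, 0.1055, 0.073]
tcp_rot: [-0.438, 0.557, 0.437, 0.555]
contact_force: [1.5, -0.6, -0.7]
opening: 0.167
```

>>> move_arm --pt "0 0 0 0 0 -5 255" --pt "0 0 0 0 0 -10 255" --pt "0 0 0 0 0 -15 255" --pt "0 0 0 0 0 -20 255" --pt "0 0 0 0 0 -22 255" --pt "0 0 0 0 0 -22 255"

```text
time: 10.05
eef_pos: [0.5431, 0.1053, 0.0506]
tcp_rot: [-0.438, 0.557, 0.436, 0.554]
contact_force: [1.2, -1.5, -1.1]
opening: 0.16
```

Freely in; now press until the force rises to around 15–20 N.

>>> move_arm --pt "0 0 0 0 0 -2 255" --pt "0 0 0 0 0 -4 255" --pt "0 0 0 0 0 -6 255" --pt "0 0 0 0 0 -7 255" --pt "0 0 0 0 0 -7 255" --newtons 90

```text
time: 10.55
eef_pos: [0.5432, 0.1054, 0.0446]
tcp_rot: [-0.438, 0.557, 0.437, 0.554]
contact_force: [-2.9, -0.5, 6.7]
opening: 0.156
```

>>> move_arm --pt "0 0 0 0 0 -2 255" --pt "0 0 0 0 0 -4 255" --pt "0 0 0 0 0 -4 255" --pt "0 0 0 0 0 -4 255"

```text
time: 10.95
eef_pos: [0.5433, 0.1055, 0.0429]
tcp_rot: [-0.438, 0.557, 0.437, 0.554]
contact_force: [-5.6, -0.4, 14.6]
opening: 0.161
```

>>> move_arm --pt "0 0 0 0 0 -2 255" --pt "0 0 0 0 0 -4 255" --pt "0 0 0 0 0 -4 255" --pt "0 0 0 0 0 -4 255"

```text
time: 11.35
eef_pos: [0.5434, 0.1055, 0.042]
tcp_rot: [-0.438, 0.558, 0.437, 0.553]
contact_force: [-8.7, -2.8, 19.0]
opening: 0.157
```

```bash
python3 - <<'E'
from h import *
a=grab('top','top8');c=grab('side','side8')
s=readout.get_state();print(s['eef_pos'],s['contact_force'],s['opening'],R.from_quat(s['tcp_rot']).as_matrix()[:,0])
P=cloud(c).reshape(-1,3); 
th=np.radians(-13.3);x=np.array([np.cos(th),np.sin(th)]);y=np.array([-x[1],x[0]]);H=np.array([.6367,.0814])
for n,cc in(('side3',load('side3')),('now',c)):
    P=cloud(cc).reshape(-1,3);X=(P[:,:2]-H)@x;Y=(P[:,:2]-H)@y
    k=(abs(Y)<.037)&(X<-.02)&(X>-.112)&(P[:,2]<.046)&(P[:,2]>.03)&((abs(X+.098)>.02)|(abs(Y)>.02))
    print(n,k.sum(),np.polyfit(X[k],P[k,2],1))
im=cv2.cvtColor(c['color'],cv2.COLOR_RGB2BGR)[165:225,245:325]
cv2.imwrite('pics/c11.png',cv2.resize(im,None,fx=9,fy=9,interpolation=cv2.INTER_CUBIC))
E
```

```text
[0.54335197 0.10556484 0.042021  ] [-9.4205819  -2.20078882 17.95399927] 0.15745125045329061 [-0.00516291 -0.0047415  -0.99997543]
side3 371 [-0.05519203  0.03691399]
now 350 [0.04122264 0.03745577]
```

View pics/c11.png

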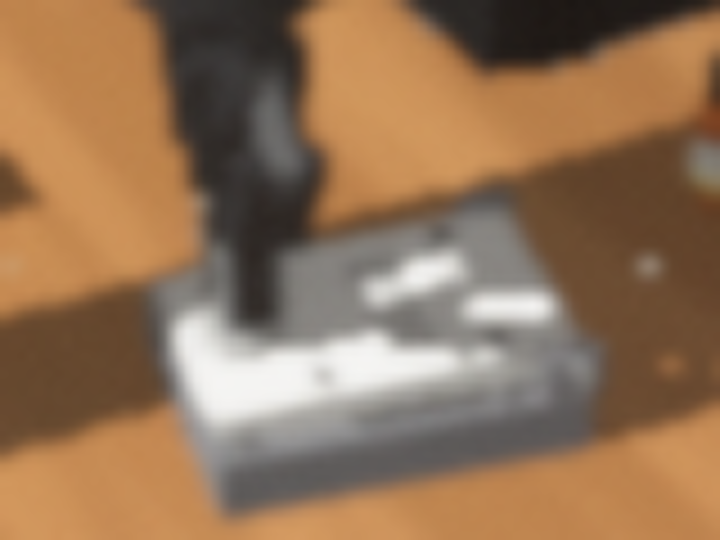

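>>> move_arm --pt "0 0 0 -1 0 -4 255" --pt "0 0 0 -2 0 -5 255" --pt "0 0 0 -2 0 -5 255" --pt "0 0 0 -2 0 -5 255"

```text
time: 11.85
eef_pos: [0.5433, 0.1056, 0.0418]
tcp_rot: [-0.439, 0.557, 0.437, 0.553]
contact_force: [-8.6, -2.1, 22.1]
opening: 0.164
```

```bash
python3 - <<'E'
from h import *
c=grab('side','side9')
for i in range(4):
    s=readout.get_state();print(s['eef_pos'],s['contact_force'],s['opening'],s['time']); a=eyes.read_camera('top')
th=np.radians(-13.3);x=np.array([np.cos(th),np.sin(th)]);y=np.array([-x[1],x[0]]);H=np.array([.6367,.0814])
for n in('side3','side7','side8','side9'):
    P=cloud(load(n)).reshape(-1,3);X=(P[:,:2]-H)@x;Y=(P[:,:2]-H)@y
    k=(Y<-.015)&(Y>-.036)&(X<-.09)&(X>-.112)&(P[:,2]<.05)&(P[:,2]>.028)
    print(n,k.sum(),np.median(P[k,2]),np.mean(P[k,2]))
P=cloud(dict(color=a['color'],**{k:a[k] for k in('depth','K','eye','attitude')}));print('bottle',P[215,407])
E
```

```text
[0.54329784 0.10554371 0.04178977] [-8.0542434  -1.35579789 23.12936485] 0.15518045597330093 11.9
[0.54330725 0.10557808 0.04179012] [-7.3358824  -1.98785191 23.21338411] 0.15903680530383923 11.95
[0.54327931 0.10555862 0.04178003] [-8.37250345 -1.44942161 24.22403318] 0.15870208407005373 12.0
[0.54329293 0.10556511 0.04177694] [-7.44885045 -1.68432633 22.81341616] 0.15604279877175867 12.05
side3 32 0.04223143324330769 0.04243278193549786
side7 36 0.042166921067976815 0.04210939464241492
side8 40 0.03275142061070002 0.0331188869926871
side9 39 0.0330553372102147 0.03396936729825024
bottle [ 0.55475738 -0.2718659   0.07361629]
```

```bash
python3 - <<'E'
from h import *
print(ctrl.sign_off()); s=readout.get_state();print(s['eef_pos'],s['contact_force'],s['opening'])
E
```

```text
the job is handed in; nothing more can be done
None
the job is handed in; nothing more can be done
```

I swung the upper half of the press down, pushed the locking pin through it into the lower hole, and handed the job in with the gripper still holding the pin and pressing. The sign-off gave no verdict, and no state could be read after it, so the final second itself is unchecked.

**Last checks before hand-in, at 12.05 s:**
- **Push and grip:** the arm was pressing down with a steady 23 N. The fingers were closed to about 13.5 mm (a 16 mm knob), with the grip set to 90 N.
- **Press shut:** the TCP had stopped against a hard stop, moving only 0.2 mm for the last 4 N. In the side camera the front edge of the upper half dropped about 9 mm. I expected about 4 mm, so that depth reading is noisy.
- **Pin home:** I could not see the pin tip. I inferred it was home from the finger height (41.8 mm, with the flange top at 41 mm nominal) and from the pin entering with no vertical resistance.
- **Bottle:** its position was unchanged to within about 2 mm.

**Disagreements:**
- The side and top cameras differed by about 3–4 mm on where the hole is. I aimed between them, and the pin went in on the first try.
- A sideways push of 7–8 N along -x remained at the end. Commanding a 2 mm shift barely changed it.
- The pin appears to have slid about 3 mm up in the fingers under the press, so the fingertips were probably resting on the flange.

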